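Slide the egg-cup tray over the gap to its bumper

TASK

Slide the tray with the two egg cups along the shelf, over the open gap and between the guides on the far deck, keeping it level and on the decks: do not lift it, and do not let it sag into the gap or tip the cups. Push it on gently until it has pressed the orange sprung bumper in about half-way, never to the end of its travel, then let go and leave it resting against the bumper. Leave the jar, salt shaker and bowl where they stand.

Things in the scene. Friction and masses are not known exactly. Their poses are not given: they have to be found in the camera images.
- shelf: low aluminium shelf, fixed: two rigid grey decks in line, level, tops 60 mm above the table, 150 mm wide (x). Origin: on the table, mid-gap. The tray travels along the shelf's +y: start deck y -335 to -55 mm, open gap -55 to +55 (110 mm), far deck +55 to +375 (bevelled lip).
- guide_mid (a point): point on the far deck's top, on the shelf's centre line (x = 0), 200 mm along the shelf's y; axes as the shelf's. Two rigid side guides 12 mm high, 122 mm apart, run beside the centre line from y = 72 (flared mouth) to 300 mm of the shelf, leaving 6 mm on each side of the tray when it is centred.
- stop: grey fixed block 70 x 40 x 30 mm (x, y, z) standing on the far deck at its end, 352 mm along the shelf's y; origin at the centre of its underside, axes as the shelf's. It carries a carriage with the orange bumper, clamped somewhere along 30 mm of adjustment.
- stop_front (a point): centre of the grey block's front (-y) face, 15 mm above the deck. The bumper pad (44 mm wide, 14 mm high, centred 14 mm above the deck) has its untouched face anywhere from 35 to 65 mm in front (-y) of this point: not measured, to be found by feel. The pad is sprung along y, 2 N per mm, full travel 8 mm (about 16 N), then a hard end.
- tray: loose aluminium tray 110 (x) x 190 (y) mm, rim 16 to 23 mm high, origin at the centre of its underside, 0.3 to 0.45 kg. Its front (+y, 95 mm from the origin) leads and meets the bumper. With the cups its balance point lies 0 to 25 mm ahead of the origin: with its tail not held down it tips into the gap before reaching the far deck. Drag on the decks 2 to 6 N, up to 11 N if the grip presses down.
- tray_grip (a point): point inside the wooden upright grip plate at the tray's tail, 85 mm behind (-y) the tray's origin, 40 mm above its underside; axes as the tray's. Plate: 12 mm thick (y), 70 mm wide (x), top 50 mm above the underside. Fingers closed along the tray's y, one before and one behind the plate, keep the tray level.
- cup_a: polished steel egg cup standing loose on the tray, foot 40 mm across, rim 46 mm, 52 mm high; origin at the centre of its underside, z up when upright. 90 g.
- cup_b: the second egg cup, the same.
- jar: bystander: green glass jar with a steel cap, 76 mm across, 120 mm high, origin at the centre of its underside, on the table near the shelf.
- salt: bystander: small blue ceramic salt shaker, 42 mm across, 85 mm high, origin at the centre of its underside, on the table near the shelf.
- bowl: bystander: white bowl, 100 mm across, 45 mm high, origin at the centre of its underside, on the table near the shelf.

How it is judged:
By the outcome, as a careful person would: the job done as asked, in the order asked, and still so for the second after the job is handed in, with the robot touching nothing.
It also fails if it takes over 72 s, if anything falls off the work surface, if the arm or the gripper's body presses on something with over 40 N, if the wrist force passes 120 N, or if a joint passes its speed limit or range.

ROBOT

A 6-joint arm with a two-finger parallel gripper is mounted at the origin on the work surface. World frame = base frame: x ahead of the robot, y to its left, z up, the work surface at z = 0. Lengths are in m, angles in rad, forces in N, time in s.
With the tool pointing down it reaches from about 0.35 to 0.725 m from the base axis. Payload 6 kg.
Tool frame: the origin (TCP) lies at the very end of the fingers, on their centre line; the grasp point (between the pads) lies 19 mm behind it; y points along the fingers, x is the direction in which the jaws open and shut, and the axes are right-handed (so a half turn about y gives the same grasp; the last joint's range is limited). The gripper opens to 85 mm and grips with 20 to 120 N. Pads are 22 mm wide; open, the fingers measure 114 mm over their backs; the gripper's body (76 mm by 85 mm) begins 54 mm behind the grasp point. The pads swing forward as they close: fully open they stand 13 mm farther back than shut.
Start: joints at [1.627, 0.04, 0.085, 0, -1.615, -0.334], TCP at [0.165, 0.577, 0.231] pointing down, gripper open.
Joint ranges: [-2.56, 2.56], [-1.29, 2.01], [-1.08, 1.49], [-3.29, 1.98], [-2.81, -0.18], [-2.99, 2.99]. Speed limits (rad/s): [2.57, 2.57, 3.01, 3.14, 3.14, 3.14].

INTERFACE

Orientations are given as a unit quaternion [w, x, y, z].
In Python, from rig import env gives the robot as it stands. The module is installed in compiled form; this text tells all that it offers.
- The arm moves only by the tool jog_arm, never from a script. Its argument "motion" is a list that holds one entry, the list of rows, each a list of 7 numbers: the opening in per cent of the stroke, from 0 (shut) to 100 (fully open), then the shift along the tool's x, y, z in mm, then the turn, a rotation vector about the tool's x, y, z in degrees. In form: [[[jaw, dx, dy, dz, rx, ry, rz], ...]]. A call has 1 to 10 rows; each row is the pose to reach, as a shift and turn from the pose commanded when the call began, along the tool's axes at that moment; what a row does not reach only later rows make up. A row lasts 1/12 s, in which the tool goes at most 41.7 mm and 7.16 degrees, less where a joint would pass 70% of its speed; a pose out of reach is approached as far as the arm can. A call with a gripper value outside its range is refused whole. The fingers move at their own pace and stop on an object; "newtons" is the grip in N (left out, the last holds). Time passes only in rows, so rows that repeat a pose let the fingers close. It gives the time, the measured TCP pose, the force and the opening at its end, in the units of the state.
- env.read_state(): the state, without advancing time (a new reading comes with each control period).
- env.snapshot(name): name is "scene" or "top"; returns the picture (384x512x3 uint8, red, green, blue); there is no depth.
- env.camera_info(name): a dict with "mtx" (3x3 intrinsics, pixels), "distortion" ([k1, k2, p1, p2, k3] as OpenCV has them; the pictures are not rectified), "position" and "attitude" of the camera in the world. Camera axes: x right, y up, looking along -z (the intrinsics and any distortion apply to the point x, -y, -z); pixel columns grow to the right and rows downward; lengths in m; the calibration is good to about 2 mm. A picture is of the moment at which its call begins. camera_info takes no time and is no camera call.
- env.close_job(): hands the job in, once; it reports no verdict.
The state is a dict: "time": time; "q": joint angles; "qvel": joint speeds; "joint_efforts": joint torques, N m; "tool_pos": TCP position; "tool_rot": TCP orientation; "contact_force": force on the tool from outside, world axes, zero at the start; "wrist_torque": the same for the moment, N m; "grip_width": finger opening in m.
Only numpy, scipy, OpenCV 4.12 (cv2) and the standard library are available. Lean on these libraries where they do the work, as an engineer would, in place of code of your own. Each camera call takes 0.05 s, during which the arm holds its last target.

## Working session

There is one attempt and no reset: what is moved stays moved. The work goes in short steps, Python scripts to look and compute and a tool call to move; the robot and the scene stay as the last step left them, time stands still between calls to the robot, and variables do not carry over. Pictures are saved under pics/ and viewed, and the job is handed in when it is done.

Besides the shell and the picture viewer there is one more tool, called after "Call:" by a JSON object that holds its "name" and its "arguments". jog_arm: Moves the arm, as the interface text tells. Its arguments: {"type":"object","properties":{"motion":{"type":"array"},"newtons":{"type":"number"}},"required":["motion"]}

```bash
mkdir -p pics; ls; python3 - <<'E'
from rig import env
import cv2,numpy as np
print(env.read_state())
for n in("scene","top"):
    print(n,env.camera_info(n))
    cv2.imwrite(f"pics/{n}0.png",env.snapshot(n)[:,:,::-1])
E
```

```text
pics
{'time': 0.0, 'q': array([ 1.62667236e+00,  4.08137576e-02,  8.38132586e-02, -5.11947222e-04,
       -1.61548830e+00, -3.33692881e-01]), 'qvel': array([-8.13995138e-04,  9.99039049e-05,  4.29552130e-04,  1.16579306e-06,
       -9.12610068e-04, -8.81614468e-04]), 'joint_efforts': array([ 7.52291962e-04, -3.68206537e+01,  3.47418737e+01,  6.93265021e+00,
       -5.33414102e-03, -6.35497031e-06]), 'tool_pos': array([0.16437195, 0.5767043 , 0.23026963]), 'tool_rot': array([-0.42547555,  0.42644238, -0.56401361,  0.56480625]), 'contact_force': array([-0.67885853, -0.11027203,  0.59721037]), 'wrist_torque': array([0.04360129, 0.01552293, 0.02302325]), 'grip_width': 0.08577430491139645}
scene {'mtx': array([[391.26562928,   0.        , 256.49817826],
       [  0.        , 391.26562928, 193.86378699],
       [  0.        ,   0.        ,   1.        ]]), 'distortion': array([-0.00579336,  0.        ,  0.        ,  0.        ,  0.        ]), 'position': array([1.26921419, 0.26540589, 0.84627951]), 'attitude': array([0.55607987, 0.2399024 , 0.31125677, 0.73235322])}
top {'mtx': array([[444.07993171,   0.        , 257.53331824],
       [  0.        , 444.07993171, 192.08846313],
       [  0.        ,   0.        ,   1.        ]]), 'distortion': array([-0.01960263,  0.        ,  0.        ,  0.        ,  0.        ]), 'position': array([0.45630626, 0.02824798, 1.27999536]), 'attitude': array([-0.70582318, -0.0211419 ,  0.01611074,  0.70788919])}
```

View pics/scene0.png

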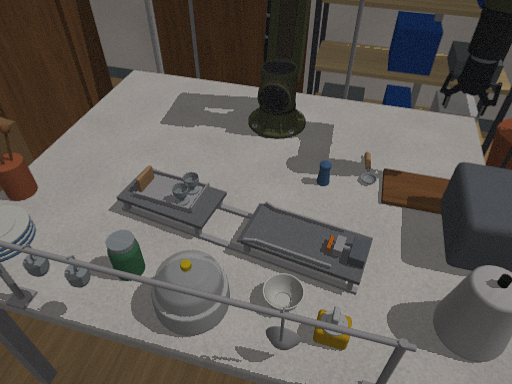

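View pics/top0.png

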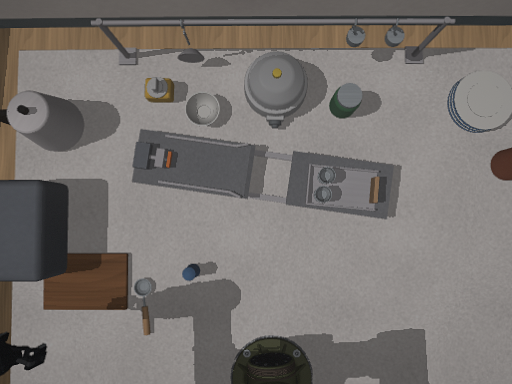

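The top view shows the shelf running right to left (+y to the left), with the tray at about (345,188), the grip plate at (377,190), the orange pad at (170,159) and the stop at (145,155). I'll zoom in next.

```bash
cat > h.py <<'E'
from rig import env
import cv2,numpy as np
from scipy.spatial.transform import Rotation as R
def cam(n):
    i=env.camera_info(n); q=i["attitude"]; return i,R.from_quat([q[1],q[2],q[3],q[0]]).as_matrix()
def cast(n,px,z):
    i,M=cam(n); px=np.array(px,float).reshape(-1,1,2)
    u=cv2.undistortPoints(px,i["mtx"],i["distortion"]).reshape(-1,2)
    d=np.c_[u[:,0],-u[:,1],-np.ones(len(u))]@M.T
    p=i["position"]; return p+d*((np.asarray(z)-p[2])/d[:,2])[:,None]
def proj(n,P):
    i,M=cam(n); c=(np.atleast_2d(P)-i["position"])@M
    c=c*[1,-1,-1]
    return cv2.projectPoints(c.reshape(-1,1,3),np.zeros(3),np.zeros(3),i["mtx"],i["distortion"])[0].reshape(-1,2)
def crop(n,x0,y0,x1,y1,f,name,im=None):
    if im is None: im=env.snapshot(n)[:,:,::-1]
    c=cv2.resize(im[y0:y1,x0:x1],None,fx=f,fy=f,interpolation=cv2.INTER_CUBIC); cv2.imwrite(name,c)
def tool():
    s=env.read_state(); q=s["tool_rot"]; return s,np.array(s["tool_pos"]),R.from_quat([q[1],q[2],q[3],q[0]])
E
python3 - <<'E'
from h import *
t=cv2.imread("pics/top0.png")
crop("top",275,140,405,225,6,"pics/t1.png",t)
crop("top",125,120,265,205,5.5,"pics/t2.png",t)
s=cv2.imread("pics/scene0.png")
crop("scene",105,155,240,245,5.5,"pics/s1.png",s)
s,p,r=tool();print(r.as_matrix().round(3))
E
```

```text
[[-0.274 -0.     0.962]
 [-0.962 -0.002 -0.274]
 [ 0.002 -1.     0.   ]]
```

View pics/t1.png

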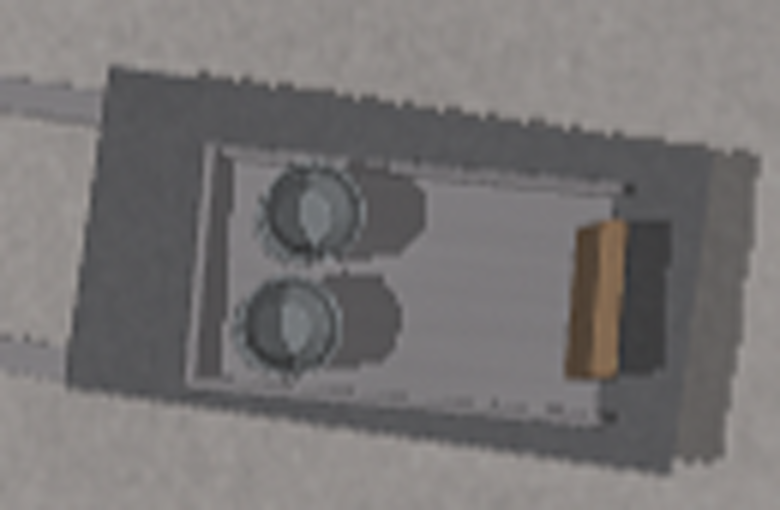

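View pics/t2.png

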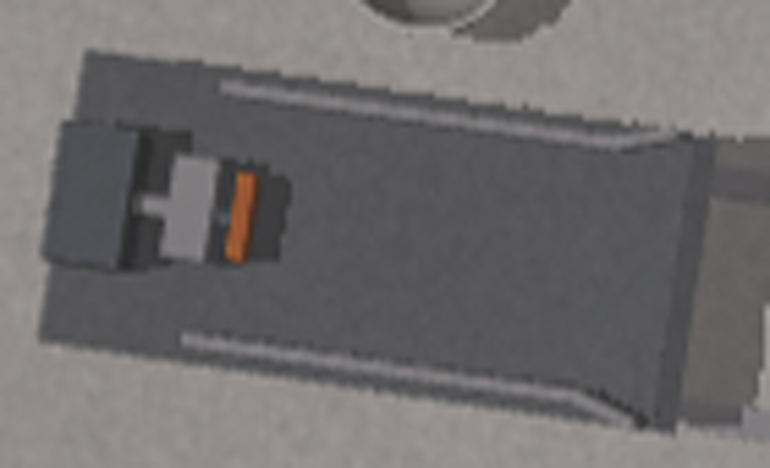

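View pics/s1.png

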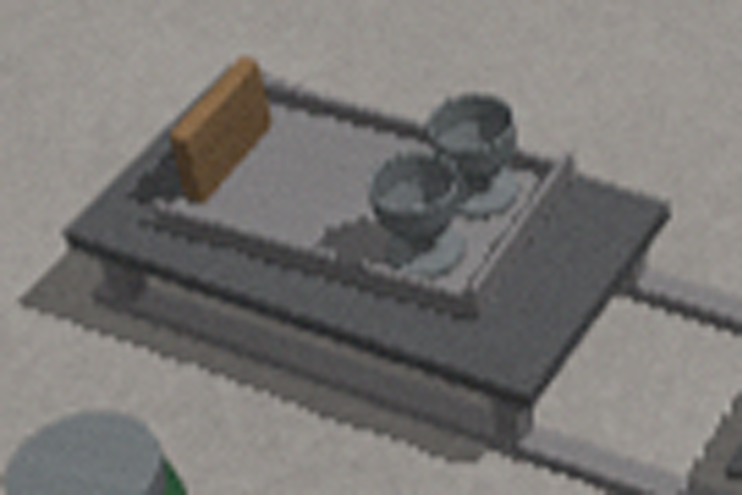

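```bash
cat > m.py <<'E'
from h import *
def fit2(L,W):
    # rigid 2D: W = Rot L + t
    L=np.array(L,float);W=np.array(W,float);lc=L.mean(0);wc=W.mean(0)
    H=(L-lc).T@(W-wc);U,_,Vt=np.linalg.svd(H);D=np.diag([1,np.sign(np.linalg.det(Vt.T@U.T))]);Rm=Vt.T@D@U.T
    t=wc-Rm@lc;return Rm,t,(L@Rm.T+t-W)*1000
E
python3 - <<'E'
from m import *
c1=lambda x,y:(275+(x+.5)/6-.5,140+(y+.5)/6-.5)
c2=lambda x,y:(125+(x+.5)/5.5-.5,120+(y+.5)/5.5-.5)
px=[c1(110,68),c1(68,387),c1(670,470),c1(712,147),c2(88,50),c2(40,342),c2(668,430),c2(712,137)]
W=cast("top",px,.06)[:,:2]
# shelf +x: image up is world +x; shelf y -> world +y(left). 
L=np.array([[75,-55],[-75,-55],[-75,-335],[75,-335],[75,375],[-75,375],[-75,55],[75,55]])/1000
Rm,t,e=fit2(L,W);print(W.round(4));print(Rm,t,np.degrees(np.arctan2(Rm[1,0],Rm[0,0])));print(e.round(1))
# plate top corners z=.06+.05
P=cast("top",[c1(597,222),c1(628,222),c1(583+0,380),c1(618,380)],.11)[:,:2]
print("plate shelf-frame mm",((P-t)@Rm*1000).round(1))
ti=[c1(208,145),c1(188,385),c1(632,183),c1(610,422)]
print("tray",((cast("top",ti,.06+.0195)[:,:2]-t)@Rm*1000).round(1))
cups=[c1(316,212),c1(293,325)]
print("cups",((cast("top",cups,.06+.052)[:,:2]-t)@Rm*1000).round(1))
pad=[c2(246,172),c2(238,262),c2(258,172),c2(248,262)]
print("pad",((cast("top",pad,.06+.021)[:,:2]-t)@Rm*1000).round(1))
blk=[c2(138,128),c2(122,270),c2(62,122),c2(45,262)]
print("blk",((cast("top",blk,.09)[:,:2]-t)@Rm*1000).round(1))
g=[c2(222,85),c2(615,140),c2(183,340),c2(575,393)]
print("guide",((cast("top",g,.072)[:,:2]-t)@Rm*1000).round(1))
np.savez("shelf.npz",Rm=Rm,t=t)
def ov(n,pts,im):
    for p in proj(n,pts): cv2.circle(im,tuple(np.round(p*16).astype(int)),16,(0,0,255),-1,shift=4)
w=lambda L,z:np.c_[np.array(L)@Rm.T+t,np.full(len(L),z)]
for n,f in(("scene",(105,155,380,295,2.9)),):
    im=cv2.imread(f"pics/{n}0.png");ov(n,w(L,.06),im);crop(n,*f,f"pics/ov_{n}.png",im)
E
```

```text
[[ 0.6343 -0.0613]
 [ 0.4874 -0.041 ]
 [ 0.4487 -0.3159]
 [ 0.5969 -0.3379]
 [ 0.6983  0.3617]
 [ 0.5503  0.3842]
 [ 0.5051  0.0685]
 [ 0.6526  0.0461]]
[[ 0.98953931  0.1442635 ]
 [-0.1442635   0.98953931]] [0.57025547 0.00316623] -8.29463258943122
[[ 2.2 -0.8]
 [ 0.7  0.6]
 [-0.9 -1.6]
 [-0.7 -1.3]
 [ 0.2  1.7]
 [-0.2  0.9]
 [-1.1 -0.1]
 [-0.2  0.6]]
plate shelf-frame mm [[  27.6 -273.6]
 [  29.5 -287.1]
 [ -42.3 -276.4]
 [ -40.1 -291.6]]
tray [[  41.2 -102.2]
 [ -67.7 -108. ]
 [  51.1 -294.4]
 [ -57.4 -298.3]]
cups [[  14.3 -150.2]
 [ -36.5 -146.9]]
pad [[ 22.4 279.6]
 [-22.4 276.7]
 [ 23.2 273.7]
 [-21.7 271.8]]
blk [[ 35.4 333.8]
 [-35.  330.7]
 [ 33.1 371.5]
 [-36.5 368.9]]
guide [[ 65.  300.3]
 [ 65.1 101.6]
 [-64.1 300. ]
 [-62.7 103. ]]
```

View pics/ov_scene.png

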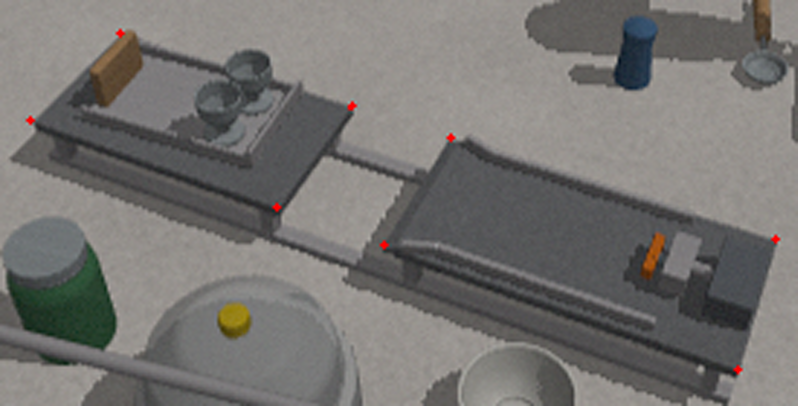

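```bash
cat >> m.py <<'E'
import os
if os.path.exists("shelf.npz"):
    _d=np.load("shelf.npz");RM=_d["Rm"];T=_d["t"]
    def S2W(xy): return np.array(xy)/1000@RM.T+T
    def W2S(xy): return (np.array(xy)-T)@RM*1000
def plan(xyz,yawx):
    """target TCP, heading (deg, world) of tool x, tool y straight down -> row"""
    s,p,r=tool();a=np.radians(yawx)
    x=np.array([np.cos(a),np.sin(a),0]);y=np.array([0,0,-1.]);M=np.c_[x,y,np.cross(x,y)]
    d=r.inv().apply(np.array(xyz)-p)*1000
    rv=np.degrees((r.inv()*R.from_matrix(M)).as_rotvec())
    return d.round(1),rv.round(2)
E
python3 - <<'E'
from m import *
for z in(.08,.12):print(cast("top",[(275,124),(277,116),(305,85),(247,85),(277,55),(350,95),(203,110)],z)[:,:2].round(3))
print("grip world",S2W([[-3.7,-285.6],[0,90]]))
print(plan([.42,.18,.25],-160),plan([.5,-.1,.25],130))
E
```

```text
[[ 0.706 -0.011]
 [ 0.728 -0.017]
 [ 0.813 -0.094]
 [ 0.814  0.065]
 [ 0.898 -0.018]
 [ 0.785 -0.217]
 [ 0.745  0.185]]
[[ 0.697 -0.01 ]
 [ 0.719 -0.016]
 [ 0.801 -0.09 ]
 [ 0.802  0.064]
 [ 0.883 -0.016]
 [ 0.774 -0.209]
 [ 0.735  0.18 ]]
grip world [[ 0.52539252 -0.27891242]
 [ 0.58323918  0.09222477]]
(array([311.5, -19.1, 354.6]), array([-5.000e-02,  5.408e+01,  8.000e-02])) (array([558.8, -18.7, 508.3]), array([-1.0000e-01,  1.2408e+02,  5.0000e-02]))
```

Call:
{"name": "jog_arm", "arguments": {"motion": [[[100,155,-19,177,0,30,0],[100,311,-19,355,0,54,0],[100,311,-19,355,0,54,0],[100,311,-19,355,0,54,0],[100,311,-19,355,0,54,0],[100,311,-19,355,0,54,0],[100,311,-19,355,0,54,0],[100,311,-19,355,0,54,0],[100,311,-19,355,0,54,0],[100,311,-19,355,0,54,0]]]}}

```text
time: 0.93
tool_pos: [0.3908, 0.2254, 0.2483]
tool_rot: [0.124, -0.123, 0.696, -0.696]
contact_force: [2.0, 0.3, 0.6]
grip_width: 0.0852
```

```bash
python3 - <<'E'
from m import *
s,p,r=tool();print(s['time'],p,r.as_matrix().round(3)[:,0],s['q'].round(2));print(plan([.52,-.1,.25],140))
E
```

```text
0.9333 [0.39081068 0.22543965 0.2483376 ] [-0.939 -0.344 -0.   ] [ 0.97 -0.36 -0.24 -0.   -1.69 -0.62]
(array([ -9.4,  -1.8, 350. ]), array([ 3.000e-02,  6.011e+01, -0.000e+00]))
```

Call:
{"name": "jog_arm", "arguments": {"motion": [[[100,-9,0,350,0,60,0],[100,-9,0,350,0,60,0],[100,-9,0,350,0,60,0],[100,-9,0,350,0,60,0],[100,-9,0,350,0,60,0],[100,-9,0,350,0,60,0],[100,-9,0,350,0,60,0],[100,-9,0,350,0,60,0],[100,-9,0,350,0,60,0],[100,-9,0,350,0,60,0]]]}}

```text
time: 1.77
tool_pos: [0.5192, -0.1016, 0.2469]
tool_rot: [0.245, -0.243, -0.663, 0.664]
contact_force: [0.1, 0.9, 0.5]
grip_width: 0.0852
```

```bash
python3 - <<'E'
from m import *
s,p,r=tool();print(s['time'],p,r.as_matrix().round(3)[:,0],s['q'].round(2));print(plan([.525,-.28,.20],84.8))
E
```

```text
1.7667 [ 0.51924981 -0.10158599  0.2468613 ] [-0.762  0.647  0.002] [ 0.19 -0.14 -0.06  0.   -1.65 -0.89]
(array([-119.9,   47. ,  132.2]), array([-1.700e-01,  5.487e+01,  2.000e-02]))
```

Call:
{"name": "jog_arm", "arguments": {"motion": [[[100,-120,47,132,0,55,0],[100,-120,47,132,0,55,0],[100,-120,47,132,0,55,0],[100,-120,47,132,0,55,0],[100,-120,47,132,0,55,0],[100,-120,47,132,0,55,0],[100,-120,47,132,0,55,0],[100,-120,47,132,0,55,0],[100,-120,47,132,0,55,0],[100,-120,47,132,0,55,0]]]}}

```text
time: 2.6
tool_pos: [0.5264, -0.276, 0.2011]
tool_rot: [0.52, -0.52, -0.479, 0.479]
contact_force: [-0.9, -0.0, 0.3]
grip_width: 0.0852
```

```bash
python3 - <<'E'
from m import *
s,p,r=tool();M=r.as_matrix();print(s['time'],p,M.round(3),s['q'].round(2),s['contact_force'])
crop("scene",95,130,240,230,5.5,"pics/s2.png")
E
```

```text
2.6 [ 0.52641444 -0.27595415  0.20114871] [[ 0.082 -0.    -0.997]
 [ 0.997  0.     0.082]
 [ 0.    -1.     0.   ]] [-0.15  0.02  0.01 -0.   -1.56 -1.51] [-0.89469104 -0.02899616  0.3072025 ]
```

View pics/s2.png

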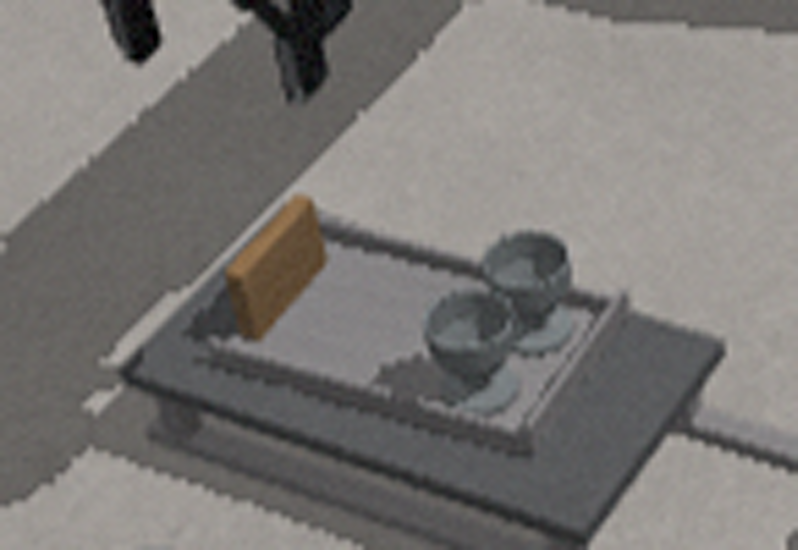

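```bash
python3 - <<'E'
from m import *
c=lambda x,y:(105+(x+.5)/5.5-.5,155+(y+.5)/5.5-.5)
P=cast("scene",[c(172,130),c(186,141),c(240,57),c(258,66)],.11)[:,:2]
print(P.round(4),W2S(P).round(1),W2S(P).mean(0))
tr=cast("scene",[c(570,155),c(475,300)],.083)[:,:2];print(W2S(tr).round(1))
e=cast("scene",[c(668,208),c(530,392)],.06)[:,:2];print("deck edge",W2S(e).round(1))
E
```

```text
[[ 0.5572 -0.2824]
 [ 0.563  -0.2714]
 [ 0.494  -0.2758]
 [ 0.4982 -0.2631]] [[  28.3 -284.5]
 [  32.4 -272.8]
 [ -35.2 -287. ]
 [ -32.9 -273.9]] [  -1.84848397 -279.55209147]
[[ -63.9 -104.3]
 [  48.8  -95.5]]
deck edge [[-69.8 -50.6]
 [ 73.6 -52.9]]
```

```bash
python3 - <<'E'
from m import *
g=S2W([-4.5,-283]);print(g);print(plan([*g,.081],84.7))
E
```

```text
[ 0.52497597 -0.27622421]
(array([ -0.4, 120.2,   1.4]), array([-0.01,  0.61,  0.01]))
```

Call:
{"name": "jog_arm", "arguments": {"motion": [[[50,-0.5,0,1.5,0,0.6,0],[50,-0.5,40,1.5,0,0.6,0],[50,-0.5,70,1.5,0,0.6,0],[50,-0.5,95,1.5,0,0.6,0],[50,-0.5,110,1.5,0,0.6,0],[50,-0.5,117,1.5,0,0.6,0],[50,-0.5,120,1.5,0,0.6,0],[50,-0.5,120,1.5,0,0.6,0],[50,-0.5,120,1.5,0,0.6,0]]]}}

```text
time: 3.4
tool_pos: [0.5256, -0.2772, 0.0829]
tool_rot: [-0.523, 0.524, 0.476, -0.475]
contact_force: [0.2, -0.2, 0.6]
grip_width: 0.043
```

```bash
python3 - <<'E'
from m import *
s,p,r=tool();print(s['time'],p,s['contact_force'],s['grip_width'])
crop("scene",95,130,240,230,5.5,"pics/s3.png")
crop("top",275,140,405,225,6,"pics/t3.png")
E
```

```text
3.4 [ 0.52555041 -0.2771595   0.08285263] [ 0.21942406 -0.17765072  0.64421493] 0.043035063989069505
```

View pics/s3.png

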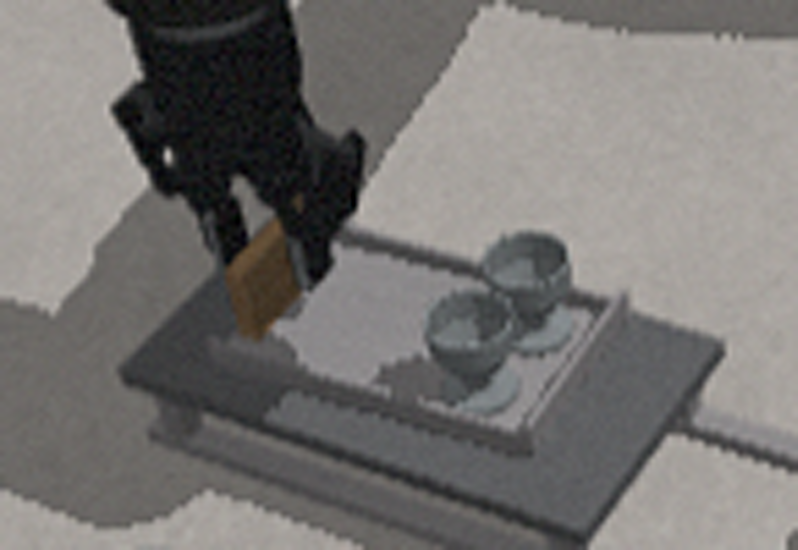

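View pics/t3.png

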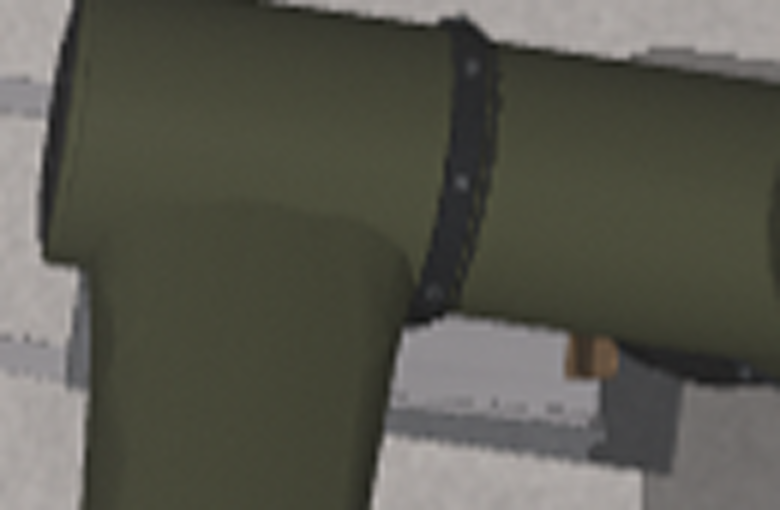

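The fingers straddle the plate (at about (265,275) in the crop), so I'll close them.

Call:
{"name": "jog_arm", "arguments": {"motion": [[[20,0,0,0,0,0,0],[12,0,0,0,0,0,0],[6,0,0,0,0,0,0],[0,0,0,0,0,0,0],[0,0,0,0,0,0,0],[0,0,0,0,0,0,0],[0,0,0,0,0,0,0],[0,0,0,0,0,0,0]]], "newtons": 80}}

```text
time: 4.17
tool_pos: [0.5252, -0.2769, 0.0821]
tool_rot: [-0.523, 0.524, 0.476, -0.475]
contact_force: [0.4, 2.0, 5.2]
grip_width: 0.0107
```

```bash
python3 - <<'E'
from m import *
s,p,r=tool();print(s['time'],p,W2S(p[:2]),s['contact_force'],s['wrist_torque'],s['grip_width'],r.as_matrix().round(4))
crop("scene",95,130,240,230,5.5,"pics/s4.png")
E
```

```text
4.1667 [ 0.52521321 -0.27693805  0.08213841] [  -4.16226246 -283.67215062] [0.4084536  2.03024587 5.20482525] [ 0.87858091  0.24590294 -0.02924785] 0.010711594114497479 [[ 9.590e-02  1.100e-03 -9.954e-01]
 [ 9.954e-01 -4.000e-04  9.590e-02]
 [-3.000e-04 -1.000e+00 -1.100e-03]]
```

View pics/s4.png

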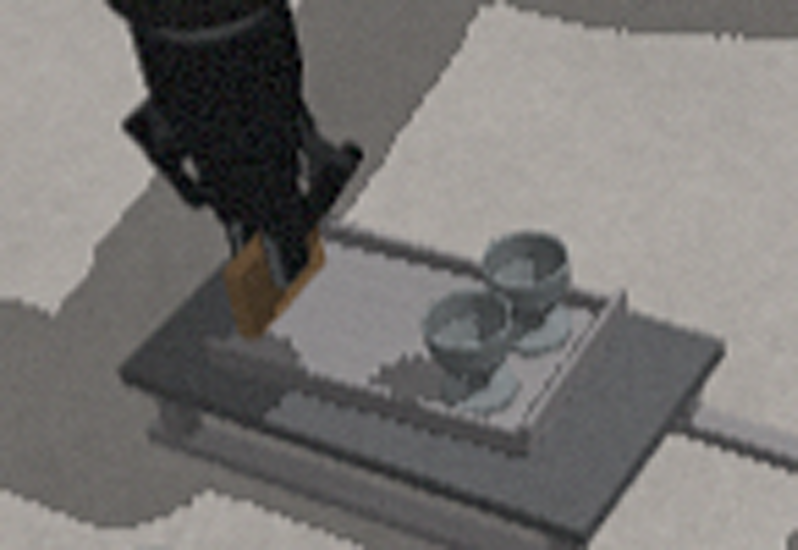

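Call:
{"name": "jog_arm", "arguments": {"motion": [[[0,1,0,-0.2,0,0.2,0],[0,3,0,-0.6,0,0.5,0],[0,6,0,-1.1,0,0.8,0],[0,10,0,-1.8,0,1.1,0],[0,14,0,-2.5,0,1.4,0],[0,18,0,-3.2,0,1.7,0],[0,22,0,-3.9,0,2.0,0],[0,26,0,-4.6,0,2.3,0],[0,30,0,-5.3,0,2.6,0],[0,33,0,-5.8,0,2.8,0]]]}}

```text
time: 5.05
tool_pos: [0.5335, -0.2461, 0.0822]
tool_rot: [-0.534, 0.536, 0.461, -0.463]
contact_force: [-3.2, -5.6, 5.0]
grip_width: 0.0108
```

```bash
cat > st.py <<'E'
from m import *
s,p,r=tool();M=r.as_matrix();f=np.array(s['contact_force'])
print(s['time'],"shelf",W2S(p[:2]).round(2),"z",p[2].round(4),"yaw",np.degrees(np.arctan2(M[1,0],M[0,0])).round(2),"tilt x/z",M[2,[0,2]].round(4),"F shelf",(f[:2]@RM).round(2),f[2].round(2),"tq",np.array(s['wrist_torque']).round(2),"g",s['grip_width'])
E
python3 st.py
```

```text
5.05 shelf [  -0.38 -251.97] z 0.0822 yaw 81.63 tilt x/z [-0.0029 -0.0003] F shelf [-2.32 -5.97] 5.05 tq [-1.72  0.55  0.08] g 0.0108284041834818
```

Call:
{"name": "jog_arm", "arguments": {"motion": [[[0,4,0,-0.1,0,0,0],[0,8,0,-0.2,0,0,0],[0,12,0,-0.3,0,0,0],[0,16,0,-0.3,0,0,0],[0,20,0,-0.3,0,0,0],[0,24,0,-0.3,0,0,0],[0,28,0,-0.3,0,0,0],[0,32,0,-0.3,0,0,0],[0,36,0,-0.3,0,0,0],[0,40,0,-0.3,0,0,0]]]}}

```text
time: 5.88
tool_pos: [0.5399, -0.2067, 0.0821]
tool_rot: [-0.534, 0.536, 0.462, -0.463]
contact_force: [-1.8, -6.6, 4.1]
grip_width: 0.0105
```

```bash
python3 st.py
```

```text
5.8833 shelf [ 1.9000e-01 -2.1202e+02] z 0.0821 yaw 81.62 tilt x/z [-0.0028 -0.0009] F shelf [-0.86 -6.84] 4.06 tq [-1.77  0.25 -0.03] g 0.010462456032719163
```

Call:
{"name": "jog_arm", "arguments": {"motion": [[[0,4,0,0,0,0,0],[0,8,0,0,0,0,0],[0,12,0,0,0,0,0],[0,16,0,0,0,0,0],[0,20,0,0,0,0,0],[0,24,0,0,0,0,0],[0,28,0,0,0,0,0],[0,32,0,0,0,0,0],[0,36,0,0,0,0,0],[0,40,0,0,0,0,0]]]}}

```text
time: 6.72
tool_pos: [0.5457, -0.1671, 0.0822]
tool_rot: [-0.534, 0.536, 0.462, -0.463]
contact_force: [-1.4, -7.3, 3.8]
grip_width: 0.0106
```

```bash
python3 st.py
```

```text
6.7167 shelf [   0.23 -172.06] z 0.0822 yaw 81.62 tilt x/z [-0.0029 -0.0008] F shelf [-0.31 -7.41] 3.85 tq [-1.82  0.29 -0.  ] g 0.010586224449283307
```

Call:
{"name": "jog_arm", "arguments": {"motion": [[[0,3,0,0,0,0,0],[0,6,0,0,0,0,0],[0,9,0,0,0,0,0],[0,12,0,0,0,0,0],[0,15,0,0,0,0,0],[0,18,0,0,0,0,0],[0,20,0,0,0,0,0],[0,22,0,0,0,0,0]]]}}

```text
time: 7.38
tool_pos: [0.5488, -0.1455, 0.0822]
tool_rot: [-0.534, 0.536, 0.462, -0.463]
contact_force: [-0.8, -6.9, 4.6]
grip_width: 0.0109
```

```bash
python3 st.py; python3 -c "
from m import *
crop('scene',125,150,280,255,5,'pics/s5.png')"
```

```text
7.3833 shelf [   0.26 -150.16] z 0.0822 yaw 81.63 tilt x/z [-0.0029 -0.0008] F shelf [ 0.2  -6.92] 4.64 tq [-1.91  0.28 -0.05] g 0.010922112955702473
```

View pics/s5.png

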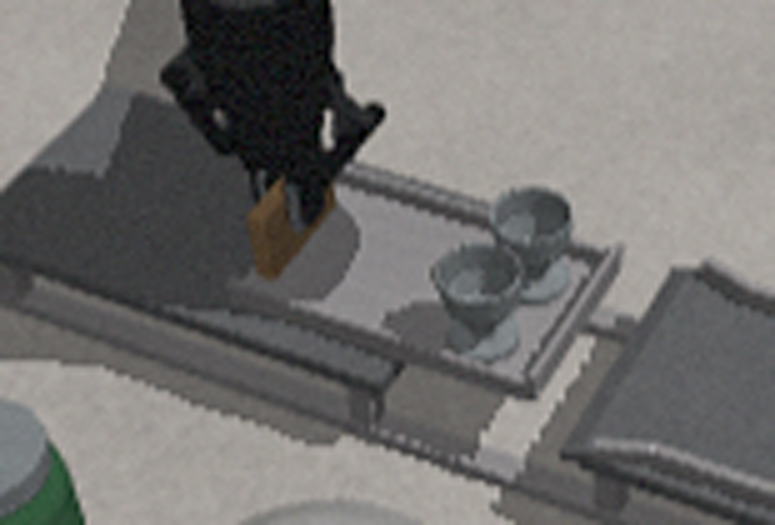

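Call:
{"name": "jog_arm", "arguments": {"motion": [[[0,1,0,0,0,0,-0.1],[0,3,0,0,0,0,-0.2],[0,5,0,0,0,0,-0.3],[0,7,0,0,0,0,-0.3],[0,9,0,0,0,0,-0.3],[0,11,0,0,0,0,-0.3],[0,13,0,0,0,0,-0.3],[0,15,0,0,0,0,-0.3]]]}}

```text
time: 8.1
tool_pos: [0.551, -0.1307, 0.0821]
tool_rot: [0.535, -0.535, -0.463, 0.461]
contact_force: [0.0, -6.1, 4.8]
grip_width: 0.0106
```

```bash
python3 st.py; python3 -c "
from m import *
crop('scene',125,150,280,255,5,'pics/s6.png')"
```

```text
8.1 shelf [   0.25 -135.26] z 0.0821 yaw 81.63 tilt x/z [ 0.002  -0.0007] F shelf [ 0.92 -6.  ] 4.84 tq [-2.19  0.25 -0.01] g 0.010626489713077229
```

View pics/s6.png

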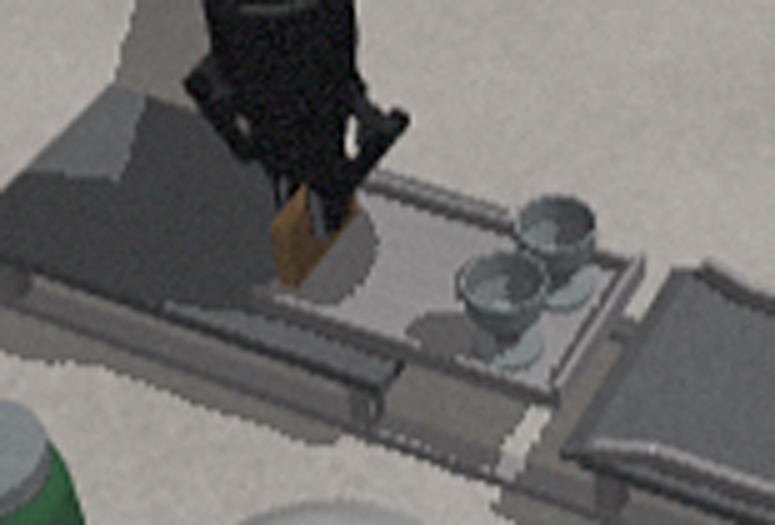

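Call:
{"name": "jog_arm", "arguments": {"motion": [[[0,2,0,0,0,0,0],[0,4,0,0,0,0,0],[0,6,0,0,0,0,0],[0,8,0,0,0,0,0],[0,10,0,0,0,0,0],[0,12,0,0,0,0,0]]]}}

```text
time: 8.65
tool_pos: [0.5528, -0.1188, 0.0822]
tool_rot: [0.535, -0.535, -0.463, 0.461]
contact_force: [-1.5, -6.7, 4.8]
grip_width: 0.0106
```

```bash
python3 st.py
```

```text
8.65 shelf [   0.28 -123.18] z 0.0822 yaw 81.64 tilt x/z [ 0.0021 -0.0007] F shelf [-0.52 -6.81] 4.8 tq [-2.22  0.3  -0.01] g 0.010575960974525912
```

Call:
{"name": "jog_arm", "arguments": {"motion": [[[0,2,0,0,0,0,0],[0,4,0,0,0,0,0],[0,6,0,0,0,0,0],[0,8,0,0,0,0,0],[0,10,0,0,0,0,0],[0,12,0,0,0,0,0]]]}}

```text
time: 9.15
tool_pos: [0.5544, -0.1069, 0.0822]
tool_rot: [0.535, -0.535, -0.463, 0.461]
contact_force: [-1.6, -5.5, 4.3]
grip_width: 0.0106
```

```bash
python3 st.py; python3 -c "
from m import *
crop('scene',125,150,280,255,5,'pics/s7.png')"
```

```text
9.15 shelf [   0.24 -111.2 ] z 0.0822 yaw 81.63 tilt x/z [ 0.0021 -0.0006] F shelf [-0.8  -5.67] 4.31 tq [-2.25  0.33  0.02] g 0.010623972991575347
```

View pics/s7.png

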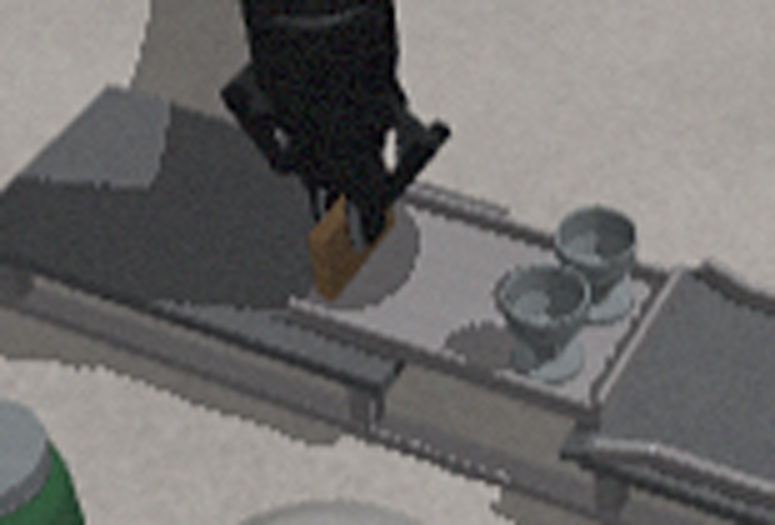

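```bash
python3 -c "
from m import *
im=env.snapshot('scene')[:,:,::-1].copy()
crop('scene',225,190,285,250,10,'pics/s8.png',im)
y=-111.2+180
for yy in (y,60,55):
  for z in(.06,.083):
    P=S2W([[55,yy],[-55,yy]]);q=proj('scene',np.c_[P,[z,z]]);print(yy,z,((q-[225,190])*10).round())
"
```

```text
68.8 0.06 [[201. 452.]
 [367. 177.]]
68.8 0.083 [[200. 394.]
 [368. 119.]]
60 0.06 [[171. 441.]
 [338. 168.]]
60 0.083 [[169. 383.]
 [339. 110.]]
55 0.06 [[154. 435.]
 [322. 163.]]
55 0.083 [[151. 377.]
 [322. 104.]]
```

View pics/s8.png

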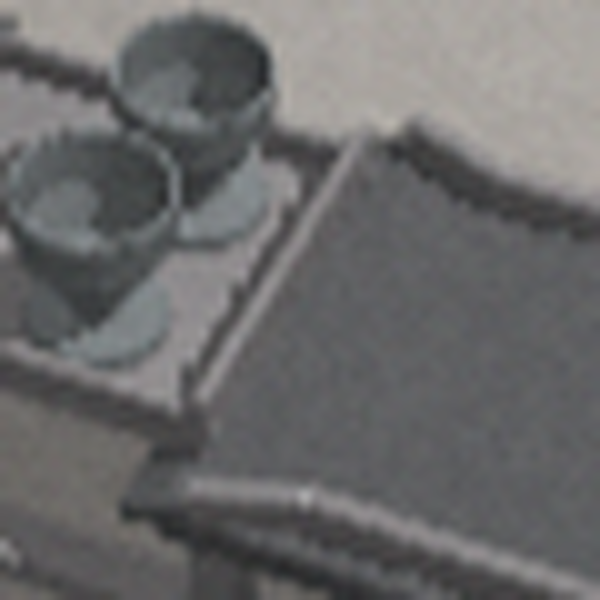

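Call:
{"name": "jog_arm", "arguments": {"motion": [[[0,3,0,0,0,0,0],[0,6,0,0,0,0,0],[0,9,0,0,0,0,0],[0,12,0,0,0,0,0],[0,15,0,0,0,0,0],[0,18,0,0,0,0,0],[0,21,0,0,0,0,0],[0,24,0,0,0,0,0]]]}}

```text
time: 9.92
tool_pos: [0.5579, -0.083, 0.0821]
tool_rot: [0.536, -0.535, -0.463, 0.461]
contact_force: [-0.7, -6.1, 4.9]
grip_width: 0.0106
```

```bash
python3 st.py
```

```text
9.9167 shelf [  0.21 -87.01] z 0.0821 yaw 81.63 tilt x/z [ 0.0024 -0.0004] F shelf [ 0.16 -6.09] 4.93 tq [-2.21  0.28 -0.04] g 0.010558307554521982
```

Call:
{"name": "jog_arm", "arguments": {"motion": [[[0,3,0,0,0,0,0.1],[0,6,0,0,0,0,0.2],[0,9,0,0,0,0,0.2],[0,12,0,0,0,0,0.2],[0,15,0,0,0,0,0.2],[0,18,0,0,0,0,0.2],[0,21,0,0,0,0,0.2],[0,24,0,0,0,0,0.2]]]}}

```text
time: 10.58
tool_pos: [0.5614, -0.0591, 0.0822]
tool_rot: [-0.535, 0.535, 0.462, -0.462]
contact_force: [-1.7, -5.3, 3.9]
grip_width: 0.0108
```

```bash
python3 st.py; python3 -c "
from m import *
crop('scene',180,170,310,270,6,'pics/s9.png')
crop('top',175,120,300,210,6,'pics/t9.png')"
```

```text
10.5833 shelf [  0.19 -62.9 ] z 0.0822 yaw 81.63 tilt x/z [-0.0008 -0.0003] F shelf [-0.96 -5.46] 3.94 tq [-1.97  0.24 -0.  ] g 0.010770902805182286
```

View pics/s9.png

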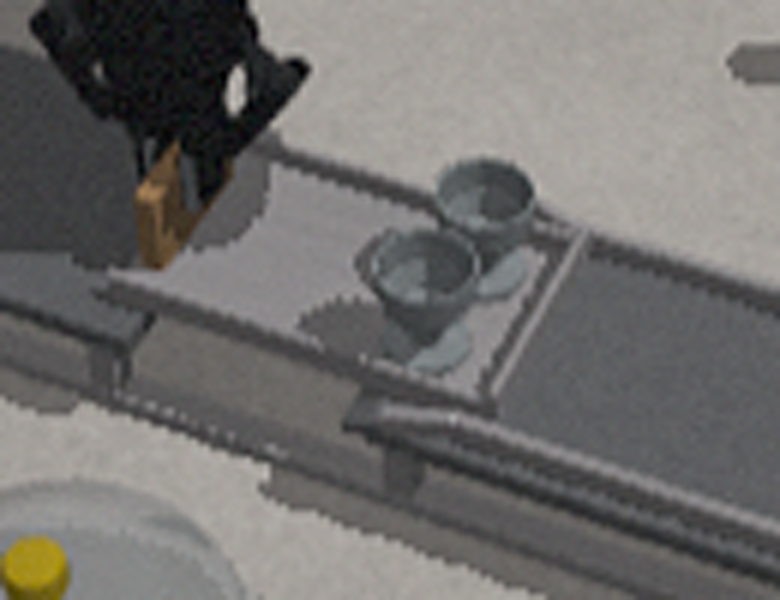

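View pics/t9.png

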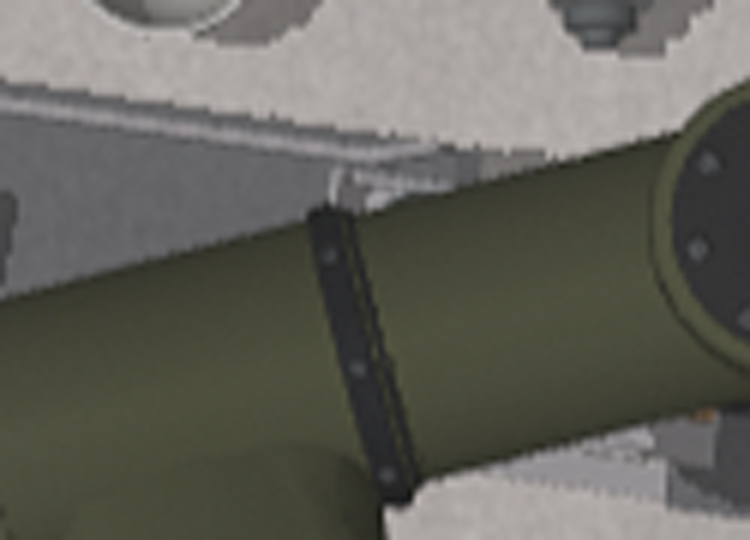

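The tray nose is between the guides (crop corners about (490,395) and (585,235)), it's level and both cups are upright. Carrying on.

Call:
{"name": "jog_arm", "arguments": {"motion": [[[0,4,0,0,0,0,0],[0,8,0,0,0,0,0],[0,12,0,0,0,0,0],[0,16,0,0,0,0,0],[0,20,0,0,0,0,0],[0,24,0,0,0,0,0],[0,28,0,0,0,0,0],[0,32,0,0,0,0,0],[0,36,0,0,0,0,0],[0,40,0,0,0,0,0]]]}}

```text
time: 11.52
tool_pos: [0.5671, -0.0191, 0.082]
tool_rot: [0.535, -0.535, -0.462, 0.462]
contact_force: [-1.9, -5.3, 4.3]
grip_width: 0.0106
```

```bash
python3 st.py
```

```text
11.5167 shelf [  0.1 -22.5] z 0.082 yaw 81.64 tilt x/z [0. 0.] F shelf [-1.09 -5.56] 4.32 tq [-1.94  0.17  0.  ] g 0.010556314257175677
```

Call:
{"name": "jog_arm", "arguments": {"motion": [[[0,4,0,0,0,0,0],[0,8,0,0,0,0,0],[0,12,0,0,0,0,0],[0,16,0,0,0,0,0],[0,20,0,0,0,0,0],[0,24,0,0,0,0,0],[0,28,0,0,0,0,0],[0,32,0,0,0,0,0],[0,36,0,0,0,0,0],[0,40,0,0,0,0,0]]]}}

```text
time: 12.35
tool_pos: [0.573, 0.0203, 0.0822]
tool_rot: [-0.535, 0.535, 0.462, -0.462]
contact_force: [-0.6, -7.0, 4.9]
grip_width: 0.011
```

```bash
python3 st.py
```

```text
12.35 shelf [ 0.2  17.32] z 0.0822 yaw 81.64 tilt x/z [-0.0003 -0.0001] F shelf [ 0.45 -7.  ] 4.92 tq [-2.13  0.22 -0.01] g 0.011041937912682872
```

Call:
{"name": "jog_arm", "arguments": {"motion": [[[0,4,0,0,0,0,0],[0,8,0,0,0,0,0],[0,12,0,0,0,0,0],[0,16,0,0,0,0,0],[0,20,0,0,0,0,0],[0,24,0,0,0,0,0],[0,28,0,0,0,0,0],[0,32,0,0,0,0,0],[0,36,0,0,0,0,0],[0,40,0,0,0,0,0]]]}}

```text
time: 13.18
tool_pos: [0.5787, 0.0599, 0.0821]
tool_rot: [-0.535, 0.535, 0.462, -0.462]
contact_force: [-0.7, -6.2, 5.2]
grip_width: 0.0108
```

```bash
python3 st.py
```

```text
13.1833 shelf [ 0.16 57.34] z 0.0821 yaw 81.64 tilt x/z [-0.0004  0.0002] F shelf [ 0.18 -6.27] 5.24 tq [-2.16  0.24  0.08] g 0.010802653610245105
```

Call:
{"name": "jog_arm", "arguments": {"motion": [[[0,3,0,0,0,0,0],[0,6,0,0,0,0,0],[0,9,0,0,0,0,0],[0,11,0,0,0,0,0],[0,13,0,0,0,0,0],[0,15,0,0,0,0,0],[0,17,0,0,0,0,0]]]}}

```text
time: 13.77
tool_pos: [0.5812, 0.0766, 0.0822]
tool_rot: [-0.535, 0.535, 0.462, -0.462]
contact_force: [-1.6, -6.8, 4.9]
grip_width: 0.0109
```

```bash
python3 st.py;python3 -c "
from m import *
crop('scene',230,190,380,290,5,'pics/s10.png')
crop('top',125,120,255,205,5.5,'pics/t10.png')"
```

```text
13.7667 shelf [ 0.2  74.23] z 0.0822 yaw 81.64 tilt x/z [-0.0004  0.0001] F shelf [-0.55 -7.  ] 4.86 tq [-2.1   0.18  0.08] g 0.01086943643422053
```

View pics/s10.png

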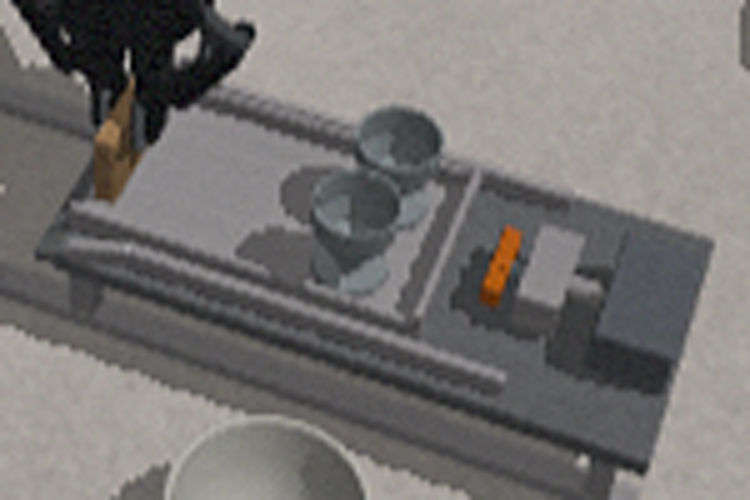

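View pics/t10.png

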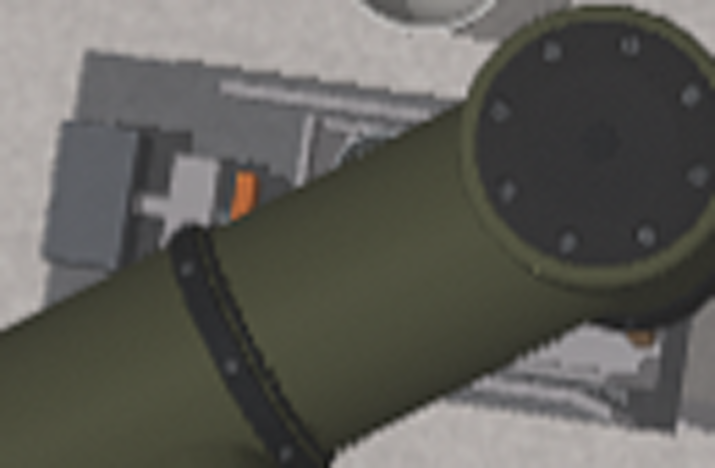

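Call:
{"name": "jog_arm", "arguments": {"motion": [[[0,2,0,0,0,0,0],[0,4,0,0,0,0,0],[0,6,0,0,0,0,0],[0,8,0,0,0,0,0],[0,9,0,0,0,0,0],[0,10,0,0,0,0,0],[0,11,0,0,0,0,0],[0,12,0,0,0,0,0],[0,12.5,0,0,0,0,0],[0,13,0,0,0,0,0]]]}}

```text
time: 14.7
tool_pos: [0.583, 0.0894, 0.0822]
tool_rot: [-0.535, 0.535, 0.462, -0.462]
contact_force: [-1.3, -6.4, 5.5]
grip_width: 0.0107
```

```bash
python3 st.py
```

```text
14.7 shelf [ 0.19 87.16] z 0.0822 yaw 81.64 tilt x/z [-0.0004  0.0002] F shelf [-0.38 -6.53] 5.48 tq [-2.02  0.25  0.06] g 0.010665442981406452
```

Call:
{"name": "jog_arm", "arguments": {"motion": [[[0,0.5,0,0,0,0,0],[0,1,0,0,0,0,0]]]}}

```text
time: 14.87
tool_pos: [0.5832, 0.0904, 0.0822]
tool_rot: [-0.535, 0.535, 0.462, -0.462]
contact_force: [-0.2, -6.6, 4.7]
grip_width: 0.0109
```

```bash
python3 st.py
```

```text
14.8667 shelf [ 0.21 88.15] z 0.0822 yaw 81.64 tilt x/z [-0.0003  0.0002] F shelf [ 0.8  -6.57] 4.68 tq [-2.02  0.22 -0.  ] g 0.010858501789482304
```

Call:
{"name": "jog_arm", "arguments": {"motion": [[[0,0.5,0,0,0,0,0],[0,1,0,0,0,0,0]]]}}

```text
time: 15.03
tool_pos: [0.5833, 0.0913, 0.0821]
tool_rot: [-0.535, 0.535, 0.462, -0.462]
contact_force: [-1.4, -7.0, 4.9]
grip_width: 0.0108
```

```bash
python3 st.py
```

```text
15.0333 shelf [ 0.2  89.11] z 0.0821 yaw 81.64 tilt x/z [-0.0004  0.0002] F shelf [-0.37 -7.11] 4.91 tq [-2.01  0.2  -0.01] g 0.010819139455604442
```

Call:
{"name": "jog_arm", "arguments": {"motion": [[[0,0.5,0,0,0,0,0],[0,1,0,0,0,0,0]]]}}

```text
time: 15.2
tool_pos: [0.5835, 0.0923, 0.0822]
tool_rot: [-0.535, 0.535, 0.462, -0.462]
contact_force: [-0.9, -5.6, 5.2]
grip_width: 0.011
```

```bash
python3 st.py
```

```text
15.2 shelf [ 0.21 90.12] z 0.0822 yaw 81.64 tilt x/z [-0.0004  0.0002] F shelf [-0.06 -5.62] 5.2 tq [-2.1   0.22  0.03] g 0.010974733998701434
```

Call:
{"name": "jog_arm", "arguments": {"motion": [[[0,0.5,0,0,0,0,0],[0,1,0,0,0,0,0]]]}}

```text
time: 15.37
tool_pos: [0.5836, 0.0933, 0.0822]
tool_rot: [-0.535, 0.535, 0.462, -0.462]
contact_force: [-0.9, -6.5, 5.3]
grip_width: 0.0105
```

```bash
python3 st.py
```

```text
15.3667 shelf [ 0.2  91.14] z 0.0822 yaw 81.64 tilt x/z [-0.0004  0.0002] F shelf [ 0.01 -6.53] 5.28 tq [-2.01  0.21 -0.06] g 0.01047990209786757
```

Call:
{"name": "jog_arm", "arguments": {"motion": [[[0,0.5,0,0,0,0,0],[0,1,0,0,0,0,0]]]}}

```text
time: 15.53
tool_pos: [0.5837, 0.0943, 0.0822]
tool_rot: [-0.535, 0.535, 0.462, -0.462]
contact_force: [-0.6, -5.9, 5.8]
grip_width: 0.0108
```

```bash
python3 st.py
```

```text
15.5333 shelf [ 0.19 92.15] z 0.0822 yaw 81.64 tilt x/z [-0.0003  0.0002] F shelf [ 0.23 -5.97] 5.77 tq [-2.03  0.29  0.01] g 0.010764839762302981
```

Call:
{"name": "jog_arm", "arguments": {"motion": [[[0,0.5,0,0,0,0,0],[0,1,0,0,0,0,0]]]}}

```text
time: 15.7
tool_pos: [0.5839, 0.0953, 0.0822]
tool_rot: [-0.535, 0.535, 0.462, -0.462]
contact_force: [-0.7, -5.6, 5.6]
grip_width: 0.0108
```

```bash
python3 st.py
```

```text
15.7 shelf [ 0.21 93.14] z 0.0822 yaw 81.64 tilt x/z [-0.0003  0.0002] F shelf [ 0.17 -5.68] 5.61 tq [-2.    0.25  0.  ] g 0.010832201102615081
```

Call:
{"name": "jog_arm", "arguments": {"motion": [[[0,0.5,0,0,0,0,0],[0,1,0,0,0,0,0]]]}}

```text
time: 15.87
tool_pos: [0.5841, 0.0963, 0.0822]
tool_rot: [-0.535, 0.535, 0.462, -0.462]
contact_force: [-0.3, -6.7, 4.7]
grip_width: 0.0108
```

```bash
python3 st.py
```

```text
15.8667 shelf [ 0.23 94.14] z 0.0822 yaw 81.64 tilt x/z [-0.0004  0.0001] F shelf [ 0.64 -6.65] 4.74 tq [-2.03  0.23  0.01] g 0.010818036889881328
```

Call:
{"name": "jog_arm", "arguments": {"motion": [[[0,0.5,0,0,0,0,0],[0,1,0,0,0,0,0]]]}}

```text
time: 16.03
tool_pos: [0.5842, 0.0972, 0.0822]
tool_rot: [-0.535, 0.535, 0.462, -0.462]
contact_force: [-1.4, -6.0, 4.9]
grip_width: 0.0105
```

```bash
python3 st.py
```

```text
16.0333 shelf [ 0.2  95.09] z 0.0822 yaw 81.64 tilt x/z [-0.0004  0.0002] F shelf [-0.52 -6.18] 4.94 tq [-2.22  0.23  0.  ] g 0.010503377111117956
```

Call:
{"name": "jog_arm", "arguments": {"motion": [[[0,0.5,0,0,0,0,0],[0,1,0,0,0,0,0]]]}}

```text
time: 16.2
tool_pos: [0.5842, 0.0979, 0.0822]
tool_rot: [-0.535, 0.535, 0.462, -0.463]
contact_force: [-0.1, -7.5, 5.6]
grip_width: 0.0106
```

```bash
python3 st.py
```

```text
16.2 shelf [ 0.18 95.77] z 0.0822 yaw 81.63 tilt x/z [-0.001   0.0004] F shelf [ 0.95 -7.43] 5.58 tq [-2.59  0.27  0.02] g 0.010603705455218895
```

Call:
{"name": "jog_arm", "arguments": {"motion": [[[0,0.5,0,0,0,0,0],[0,1,0,0,0,0,0]]]}}

```text
time: 16.37
tool_pos: [0.5843, 0.0985, 0.0822]
tool_rot: [-0.535, 0.535, 0.462, -0.463]
contact_force: [-1.5, -9.6, 5.3]
grip_width: 0.0105
```

```bash
python3 st.py; python3 -c "
from m import *
crop('scene',290,210,360,260,10,'pics/s11.png')"
```

```text
16.3667 shelf [ 0.11 96.41] z 0.0822 yaw 81.62 tilt x/z [-0.0017  0.0007] F shelf [-0.12 -9.7 ] 5.27 tq [-2.97  0.35  0.06] g 0.01049624073826512
```

View pics/s11.png

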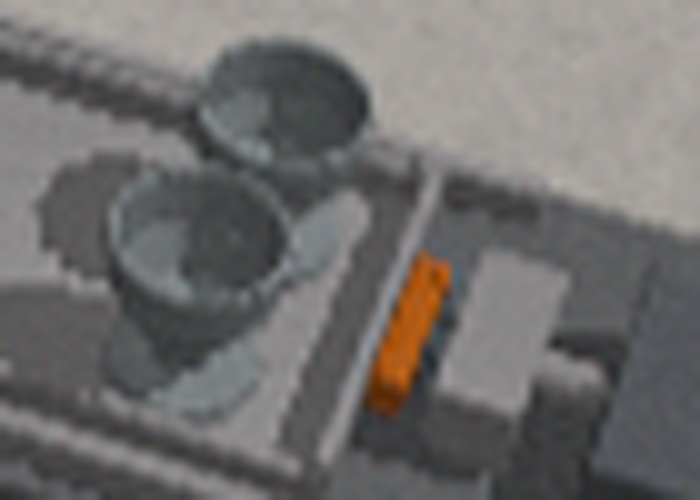

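Contact began at grip y of about 95.0 mm: the torque and force rise there, and the tray's front rim touches the orange pad in the picture (about (400,330) in the crop). I'm aiming for a grip y of about 99 mm, at about 14 N.

Call:
{"name": "jog_arm", "arguments": {"motion": [[[0,0.5,0,0,0,0,0],[0,1,0,0,0,0,0],[0,1,0,0,0,0,0]]]}}

```text
time: 16.67
tool_pos: [0.5844, 0.0992, 0.0822]
tool_rot: [-0.535, 0.536, 0.461, -0.463]
contact_force: [-3.2, -9.1, 6.6]
grip_width: 0.0107
```

```bash
python3 st.py
```

```text
16.6667 shelf [ 0.11 97.1 ] z 0.0822 yaw 81.61 tilt x/z [-0.0021  0.0008] F shelf [-1.83 -9.49] 6.59 tq [-3.09  0.42  0.  ] g 0.010659202607355816
```

Call:
{"name": "jog_arm", "arguments": {"motion": [[[0,0.5,0,0,0,0,0],[0,1,0,0,0,0,0],[0,1,0,0,0,0,0]]]}}

```text
time: 16.92
tool_pos: [0.5845, 0.0999, 0.0822]
tool_rot: [-0.535, 0.536, 0.461, -0.463]
contact_force: [-2.5, -9.9, 6.1]
grip_width: 0.0105
```

```bash
python3 st.py
```

```text
16.9167 shelf [ 0.11 97.73] z 0.0822 yaw 81.6 tilt x/z [-0.0027  0.001 ] F shelf [ -1.03 -10.17] 6.08 tq [-3.46  0.43 -0.02] g 0.010541786460383862
```

Call:
{"name": "jog_arm", "arguments": {"motion": [[[0,0.5,0,0,0,0,0],[0,1,0,0,0,0,0]]]}}

```text
time: 17.08
tool_pos: [0.5845, 0.1004, 0.0822]
tool_rot: [-0.535, 0.536, 0.461, -0.463]
contact_force: [-2.6, -13.6, 4.9]
grip_width: 0.0107
```

```bash
python3 st.py
```

```text
17.0833 shelf [6.000e-02 9.829e+01] z 0.0822 yaw 81.59 tilt x/z [-0.0034  0.0012] F shelf [ -0.59 -13.81] 4.91 tq [-3.97  0.52  0.03] g 0.010727920790531382
```

Call:
{"name": "jog_arm", "arguments": {"motion": [[[0,0.5,0,0,0,0,0],[0,1,0,0,0,0,0]]]}}

```text
time: 17.25
tool_pos: [0.5845, 0.1011, 0.0821]
tool_rot: [-0.535, 0.536, 0.461, -0.463]
contact_force: [-2.4, -14.0, 6.4]
grip_width: 0.0104
```

```bash
python3 st.py; python3 -c "
from m import *
crop('scene',290,210,360,260,10,'pics/s12.png')
crop('top',125,120,195,185,9,'pics/t12.png')"
```

```text
17.25 shelf [2.000e-02 9.893e+01] z 0.0821 yaw 81.58 tilt x/z [-0.004   0.0015] F shelf [ -0.34 -14.15] 6.36 tq [-4.43  0.58  0.01] g 0.010418929399541314
```

View pics/s12.png

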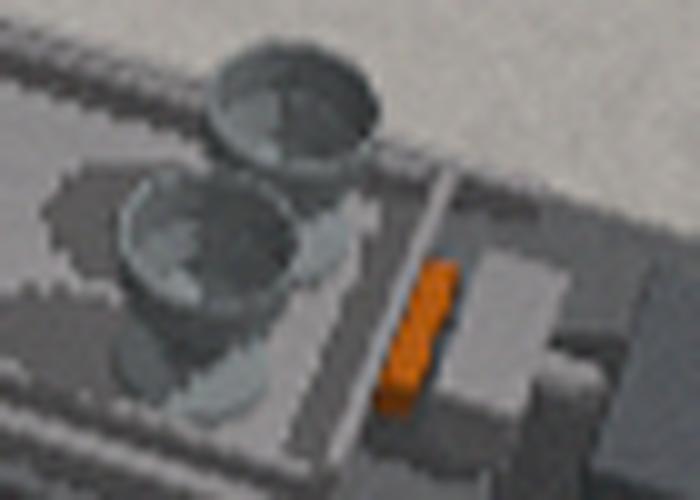

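View pics/t12.png

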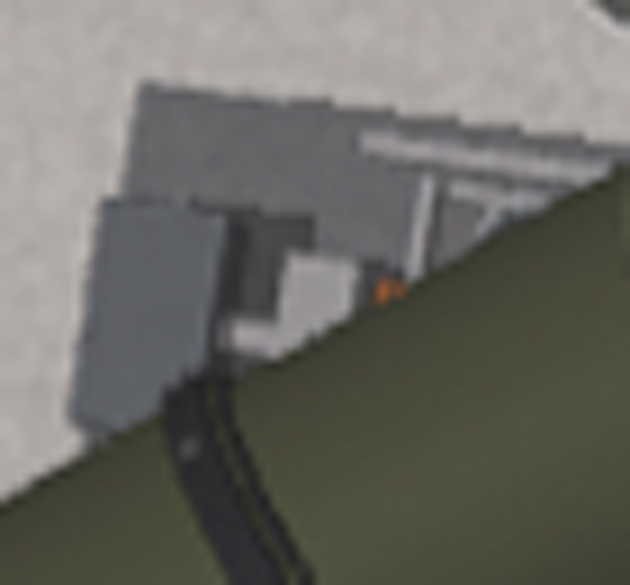

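The bumper is pressed about half-way: 3.9 mm by position and about 3.8 mm by force. I'll ease back while still holding, so the tray doesn't spring off when released.

Call:
{"name": "jog_arm", "arguments": {"motion": [[[0,-1,0,0,0,0,0],[0,-2,0,0,0,0,0],[0,-3,0,0,0,0,0],[0,-4,0,0,0,0,0],[0,-4,0,0,0,0,0]]]}}

```text
time: 17.77
tool_pos: [0.5846, 0.1003, 0.0821]
tool_rot: [0.535, -0.535, -0.463, 0.462]
contact_force: [0.4, -2.5, 5.1]
grip_width: 0.0109
```

```bash
python3 st.py
```

```text
17.7667 shelf [ 0.2  98.23] z 0.0821 yaw 81.67 tilt x/z [ 0.0015 -0.0002] F shelf [ 0.72 -2.45] 5.12 tq [-1.05  0.15 -0.03] g 0.010912150730293908
```

Call:
{"name": "jog_arm", "arguments": {"motion": [[[0,-0.5,0,0,0,0,0],[0,-1,0,0,0,0,0],[0,-1.5,0,0,0,0,0],[0,-2,0,0,0,0,0],[0,-2,0,0,0,0,0]]]}}

```text
time: 18.18
tool_pos: [0.5845, 0.0993, 0.0822]
tool_rot: [0.535, -0.534, -0.463, 0.462]
contact_force: [-0.8, 0.7, 4.7]
grip_width: 0.0109
```

```bash
python3 st.py
```

```text
18.1833 shelf [ 0.27 97.19] z 0.0822 yaw 81.71 tilt x/z [ 0.0027 -0.0007] F shelf [-0.91  0.59] 4.74 tq [ 0.22 -0.03 -0.03] g 0.010879831438960362
```

Call:
{"name": "jog_arm", "arguments": {"motion": [[[0,-0.5,0,0,0,0,0],[0,-1,0,0,0,0,0],[0,-1.5,0,0,0,0,0],[0,-1.5,0,0,0,0,0]]]}}

```text
time: 18.52
tool_pos: [0.5844, 0.0981, 0.0822]
tool_rot: [0.535, -0.534, -0.464, 0.461]
contact_force: [0.6, 3.1, 4.8]
grip_width: 0.011
```

```bash
python3 st.py
```

```text
18.5167 shelf [ 0.28 95.98] z 0.0822 yaw 81.71 tilt x/z [ 0.0033 -0.0009] F shelf [0.14 3.15] 4.79 tq [ 1.05 -0.11 -0.05] g 0.010975274470272769
```

Call:
{"name": "jog_arm", "arguments": {"motion": [[[0,0.6,0,0,0,0,0],[0,1.2,0,0,0,0,0],[0,1.2,0,0,0,0,0],[0,1.2,0,0,0,0,0]]], "newtons": 40}}

```text
time: 18.85
tool_pos: [0.5844, 0.0981, 0.0822]
tool_rot: [0.535, -0.535, -0.463, 0.462]
contact_force: [0.4, 0.5, 5.5]
grip_width: 0.011
```

```bash
python3 st.py
```

```text
18.85 shelf [ 0.27 96.02] z 0.0822 yaw 81.68 tilt x/z [ 0.0013 -0.0004] F shelf [0.36 0.56] 5.48 tq [ 0.01 -0.09 -0.01] g 0.010962997811929566
```

The horizontal load on the gripper is near zero, so I'll open it.

Call:
{"name": "jog_arm", "arguments": {"motion": [[[16,0,0,0,0,0,0],[20,0,0,0,0,0,0],[26,0,0,0,0,0,0],[34,0,0,0,0,0,0],[42,0,0,0,0,0,0],[50,0,0,0,0,0,0],[50,0,0,0,0,0,0],[50,0,0,0,0,0,0]]]}}

```text
time: 19.52
tool_pos: [0.5842, 0.0984, 0.0819]
tool_rot: [0.535, -0.535, -0.463, 0.462]
contact_force: [-1.3, 0.4, 1.0]
grip_width: 0.0425
```

```bash
python3 st.py; python3 -c "
from m import *
crop('scene',230,180,360,275,6,'pics/s13.png')"
```

```text
19.5167 shelf [9.000e-02 9.622e+01] z 0.0819 yaw 81.68 tilt x/z [0.0017 0.    ] F shelf [-1.32  0.18] 1.04 tq [-0.04  0.03  0.01] g 0.04250638173039292
```

View pics/s13.png

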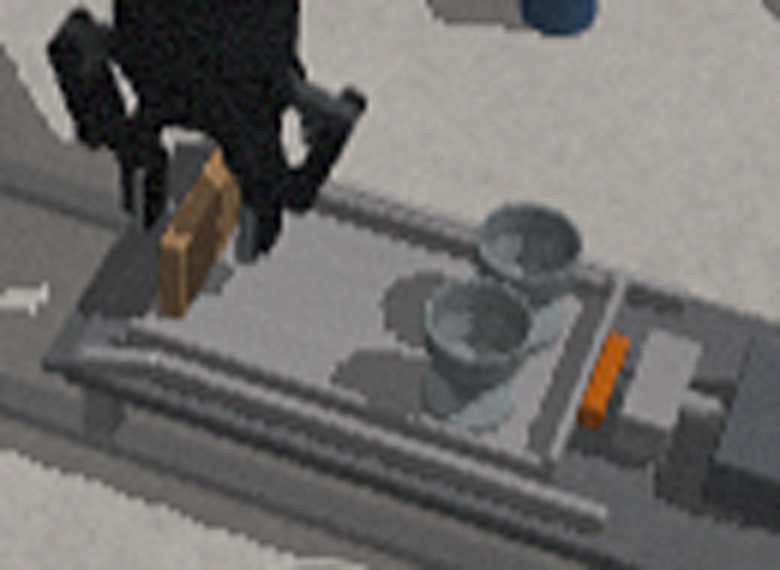

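Call:
{"name": "jog_arm", "arguments": {"motion": [[[50,0,-5,0,0,0,0],[50,0,-15,0,0,0,0],[50,0,-35,0,0,0,0],[50,0,-60,0,0,0,0],[50,0,-90,0,0,0,0],[50,0,-120,0,0,0,0],[50,0,-140,40,0,0,0],[50,0,-140,80,0,0,0],[50,0,-140,120,0,0,0],[50,0,-140,120,0,0,0]]]}}

```text
time: 20.4
tool_pos: [0.4614, 0.1155, 0.225]
tool_rot: [0.535, -0.534, -0.466, 0.461]
contact_force: [1.8, -0.5, 0.8]
grip_width: 0.0426
```

Call:
{"name": "jog_arm", "arguments": {"motion": [[[50,-40,0,0,0,0,0],[50,-80,0,0,0,0,0],[50,-120,0,0,0,0,0],[50,-160,0,0,0,0,0],[50,-200,0,0,0,0,0],[50,-240,0,0,0,0,0],[50,-280,0,0,0,0,0],[50,-300,0,0,0,0,0],[50,-300,0,0,0,0,0],[50,-300,0,0,0,0,0]]]}}

```text
time: 21.23
tool_pos: [0.4218, -0.1824, 0.2224]
tool_rot: [0.536, -0.535, -0.462, 0.461]
contact_force: [-0.4, -0.4, -0.8]
grip_width: 0.0427
```

```bash
python3 st.py; python3 -c "
from m import *
a=env.snapshot('scene')[:,:,::-1].copy();b=env.snapshot('top')[:,:,::-1].copy()
cv2.imwrite('pics/s14f.png',a)
crop('scene',230,180,360,275,6,'pics/s14.png',a)
crop('top',125,120,265,205,5.5,'pics/t14.png',b)
cv2.imwrite('pics/t14f.png',b)"
```

```text
21.2333 shelf [-120.15 -205.05] z 0.2224 yaw 81.52 tilt x/z [ 0.0017 -0.0011] F shelf [-0.3  -0.47] -0.79 tq [ 0.01  0.01 -0.04] g 0.04274873170204107
```

View pics/s14.png

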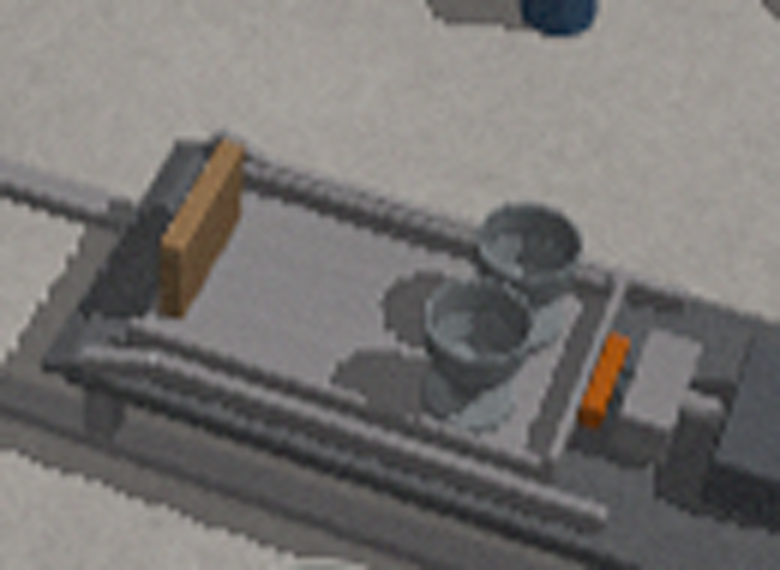

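View pics/t14.png

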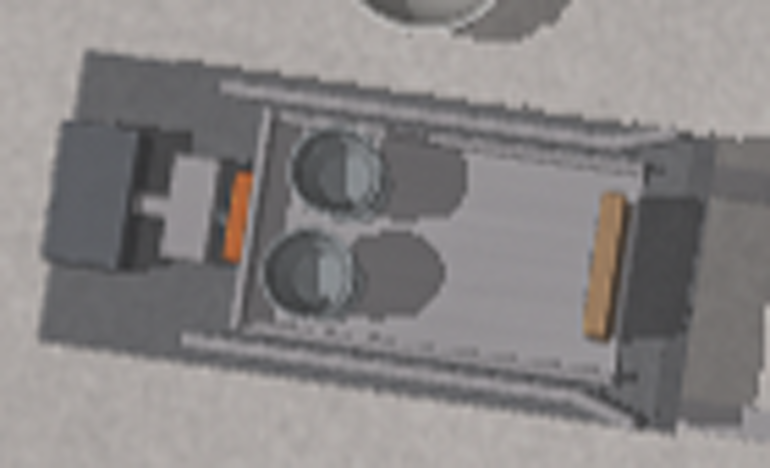

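View pics/t14f.png

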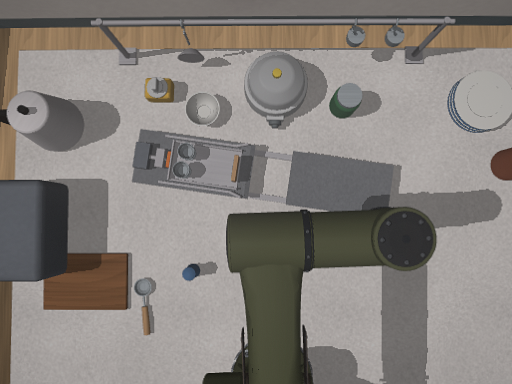

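```bash
python3 - <<'E'
from m import *
def c(f,box):
    im=cv2.imread(f);h=cv2.cvtColor(im,cv2.COLOR_BGR2HSV);x0,y0,x1,y1=box
    m=cv2.inRange(h,(5,150,80),(18,255,255))[y0:y1,x0:x1];ys,xs=np.nonzero(m);return xs.mean()+x0,ys.mean()+y0,m.sum()/255
for a,b,n,z,box in(("pics/top0.png","pics/t14f.png","top",.081,(155,140,185,175)),("pics/scene0.png","pics/s14f.png","scene",.076,(315,225,345,260))):
    A=c(a,box);B=c(b,box);print(n,A,B,(W2S(cast(n,[B[:2]],z)[:,:2])-W2S(cast(n,[A[:2]],z)[:,:2])).round(2))
t=cv2.imread('pics/top0.png').astype(int);u=cv2.imread('pics/t14f.png').astype(int)
for nm,(x0,y0,x1,y1) in dict(jar=(328,80,364,120),bowl=(185,92,222,128),salt=(180,262,202,282)).items():print(nm,np.abs(t-u)[y0:y1,x0:x1].max())
E
```

```text
top (np.float64(168.32075471698113), np.float64(159.43396226415095), np.float64(53.0)) (np.float64(167.65853658536585), np.float64(159.0731707317073), np.float64(41.0)) [[0.72 1.94]]
scene (np.float64(329.8135593220339), np.float64(242.66101694915255), np.float64(59.0)) (np.float64(330.30645161290323), np.float64(242.70967741935485), np.float64(62.0)) [[-0.35  1.18]]
jar 28
bowl 29
salt 49
```

```bash
python3 -c "
from rig import env
print(env.close_job(), env.read_state()['time'])"
```

```text
the job is handed in; nothing more can be done
the job is handed in; nothing more can be done
```

The tray is on the far deck between the guides, released and resting against the orange bumper, and the job is handed in at about 21 s. I gripped it by its tail plate, straightened about 3° of misalignment, and slid it level over the gap.

- **Bumper press:** I felt contact at a grip position of about 95.0 mm along the shelf. I pressed on to 98.9 mm, about 3.9 mm of the 8 mm travel. The force rose about 7.6 N, which gives 3.8 mm and agrees.
- **Letting go:** I eased back to about 1 mm of compression while still holding, so the tray would not spring off the bumper. I opened the gripper with near-zero sideways load on it. The tray therefore rests against the bumper, not held at half-way.
- **Final pictures:** Both cups are upright and the tray sits centred between the guides. The pad is still pressed in about 1.2 mm by the scene camera. The top camera gave 1.9 mm, but the tray rim partly hides the pad in that view.
- **Bystanders:** The jar, bowl and salt shaker look unmoved. The before-and-after pixel differences at the jar and bowl were small. The salt shaker's was larger (49 against 28 and 29). I put that down to shadow or noise, since it appears at the same spot, but did not check further.

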